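Load the ceramic tube into the bench furnace to its depth mark

TASK

Load the ceramic tube into the bench tube furnace. Lift it out of its wooden cradle, start its closed, rounded end a few centimetres into the furnace mouth, lay its outer part on the tube rest and let go; then, from the open end, slide it further in until the dark line round the tube is flush with the outer face of the furnace mouth, and leave it there without disturbing the jar, mortar or glass dish.

Things in the scene. Friction and masses are not known exactly. Their poses are not given: they have to be found in the camera images.
- tube_center (a point): Centre (on the axis, half-way along) of a loose white alumina tube, 200 mm long, 32 mm outside diameter, about 0.28 kg. Its x axis runs along the tube and points to the closed, rounded end, whose tip is 100 mm from here (the last 16 mm are a half-sphere); the open end is 100 mm the other way. It may be rolled about x. It starts lying level in the cradle.
- tube_mark (a point): Centre (on the tube's axis) of the dark line, 3 mm wide, drawn round the tube. It lies 130 mm from the rounded tip and 70 mm from the open end, that is at -30 mm along the tube's x from its centre. Axes as the tube's.
- bore_mouth (a point): Centre of the round mouth of the furnace's bore, in the flat outer face of a pale ceramic collar (64 mm outside diameter, standing 35 mm out of the furnace's end plate), 145 mm above the bench. x points level into the bore along its axis, z up. The bore is 38 mm in diameter and goes straight through (290 mm), empty; a tube lying in it has its axis 3 mm below the bore's axis.
- furnace: The tube furnace, fixed: a white drum, 157 mm in diameter and 220 mm long, lying on a grey controller box (170 mm wide), with a collar at each end. Origin on the bench straight under the bore mouth; axes as the bore mouth's. The drum begins 35 mm behind the mouth and its top is 224 mm above the bench.
- tube_rest (a point): Where a tube's underside lies on the furnace's tube rest: a small V saddle, 12 mm long, 28 mm wide (narrower than the tube: fingers can pass along the tube on either side), on a post 105 mm outside the mouth, in line with the bore. A tube lying on the saddle and in the mouth is level, its axis 16 mm above this point, 142 mm above the bench. A 30 mm wide bar, top at 26 mm, runs below.
- cradle_middle (a point): Middle of the fixed wooden cradle, on the axis of the tube lying in it, 46 mm above the bench. x along the cradle, towards the tube's rounded end. Cradle 225 mm long, 90 mm wide; two end blocks, 70 mm high, hold and cover the tube's ends in upward-open slots; the middle 102 mm of the tube is free, over a 14 mm thick base board. The tube lifts straight up out of the slots.
- mortar: Loose grey eight-sided mortar with its pestle in it, 92 mm across, 35 mm high (pestle to 60 mm); origin at the centre of its underside. To be left alone.
- powder_jar: Loose glass jar with a blue screw cap, 56 mm in diameter, 95 mm high; origin at the centre of its underside. To be left alone.
- dish: Loose shallow glass dish, 90 mm in diameter, 18 mm high; origin at the centre of its underside. To be left alone.
Mind the look-alikes: they are no part of the job. Of the things that look like the part that bears tube_center, the smallest one is meant.

How it is judged:
By the outcome, as a careful person would: the job done as asked, in the order asked, and still so for the second after the job is handed in, with the robot touching nothing.
It also fails if it takes over 46 s, if anything falls off the work surface, if the arm or the gripper's body presses on something with over 40 N, if the wrist force passes 120 N, or if a joint passes its speed limit or range.

ROBOT

A 6-joint arm with a two-finger parallel gripper is mounted at the origin on the work surface. World frame = base frame: x ahead of the robot, y to its left, z up, the work surface at z = 0. Lengths are in m, angles in degrees, forces in N, time in s.
With the tool pointing down it reaches from about 0.325 to 0.925 m from the base axis. Payload 3.1 kg.
Tool frame: the origin (TCP) lies on the centre line of the jaws, within the pads' length; the fingertips stand 17 mm ahead of it and the grasp point (between the pads) lies 2 mm behind it; z points along the fingers, y is the direction in which the jaws open and shut (so a half turn about z gives the same grasp; the last joint's range is limited). The gripper opens to 85 mm and grips with 20 to 120 N. Pads are 22 mm wide; open, the fingers measure 114 mm over their backs; the gripper's body (76 mm by 85 mm) begins 54 mm behind the grasp point. The pads swing forward as they close: fully open they stand 13 mm farther back than shut.
Start: joints at [-75.126, 12.427, 92.441, -0, 75.132, -6.429], TCP at [0.227, -0.582, 0.248] pointing down, gripper open.
Joint ranges: [-157.48, 157.48], [-44.54, 120.13], [17.64, 146.25], [-64.5, 244.5], [7.68, 150.69], [-147.95, 147.95]. Speed limits (degrees/s): [159.86, 159.86, 180, 180, 180, 180].

INTERFACE

Orientations are given as [roll, pitch, yaw] about the fixed x, y, z axes, in that order (R = Rz(yaw) Ry(pitch) Rx(roll)).
In Python, from bench import robot gives the robot as it stands.
- The arm moves only by the shell command python3 -m handwheel 'ROWS' [FORCE]. ROWS is JSON, a list of rows, each a list of 3 entries, a list of its own where there are three numbers: the shift along the tool's x, y, z in m, then the turn, a rotation vector about the tool's x, y, z in degrees, then the finger opening in m, from 0 to 0.0854. A call has 1 to 10 rows; each row is the pose to reach, as a shift and turn from the pose commanded when the call began, along the tool's axes at that moment; what a row does not reach only later rows make up. A row lasts 1/8 s, in which the tool goes at most 62.5 mm and 10.7 degrees, less where a joint would pass 70% of its speed; a pose out of reach is approached as far as the arm can. A call with a gripper value outside its range is refused whole. The fingers move at their own pace and stop on an object; FORCE is the grip in N (left out, the last holds). Time passes only in rows, so rows that repeat a pose let the fingers close. It gives the time, the measured TCP pose, the force and the opening at its end, in the units of the state.
- robot.observe(): the state, without advancing time (a new reading comes with each control period).
- robot.camera(name): name is "scene" or "top" or "wrist"; returns a dict with "image" (480x640x3 uint8, red, green, blue), "depth" (480x640 float32, m along the optical axis (not along the pixel's ray), 0 where there is no reading), "mtx" (3x3 intrinsics, pixels), "k1" (the pictures are not rectified: a ray, as slopes to the right and down, at radius r is drawn at 1 + k1 r^2 times it, then the intrinsics apply), "rvec" (rotation vector, rad) and "tvec" (3), from world to camera coordinates, as OpenCV has them. Camera axes: x right, y down, z forward; pixel columns grow to the right and rows downward; lengths in m; the calibration is good to about 2 mm. A picture is of the moment at which its call begins.
- robot.job_done(): hands the job in, once; it reports no verdict.
The state is a dict: "time": time; "joint_pos": joint angles; "qd": joint speeds; "effort": joint torques, N m; "tool_pos": TCP position; "eef_rot": TCP orientation; "wrist_force": force on the tool from outside, world axes, zero at the start; "moment": the same for the moment, N m; "opening": opening from 0.0 (shut) to 1.0 (fully open).
Only numpy, scipy, OpenCV 4.12 (cv2) and the standard library are available. Lean on these libraries where they do the work, as an engineer would, in place of code of your own. Each camera call takes 0.05 s, during which the arm holds its last target.

## Working session

There is one attempt and no reset: what is moved stays moved. The work goes in short steps, Python scripts to look and compute and a shell command to move; the robot and the scene stay as the last step left them, time stands still between calls to the robot, and variables do not carry over. Pictures are saved under pics/ and viewed, and the job is handed in when it is done.

```bash
ls; mkdir -p pics
python3 - <<'E'
from bench import robot
import cv2,numpy as np
s=robot.observe();print(s)
for n in("scene","top","wrist"):
    c=robot.camera(n);cv2.imwrite(f"pics/{n}0.png",c["image"][:,:,::-1]);np.savez(f"{n}0.npz",**c)
    R=cv2.Rodrigues(np.array(c["rvec"]))[0];print(n,(-R.T@np.array(c["tvec"]).ravel()).round(3),R[2].round(2),c["mtx"],c["k1"])
E
```

```text
pics
{'time': 0.0, 'joint_pos': array([-7.51254862e+01,  1.24772574e+01,  9.25325801e+01, -2.14478581e-03,
        7.51317548e+01, -6.42870334e+00]), 'qd': array([-0.08783215, -0.08186997, -0.01145153,  0.02484235, -0.00041661,
       -0.02749052]), 'effort': array([-4.34293906e-05, -3.96847486e+01, -3.03850543e+01, -2.96866192e-04,
        9.80645738e-03, -1.67378465e-05]), 'tool_pos': array([ 0.22686567, -0.58150448,  0.24692544]), 'eef_rot': array([-1.79859066e+02, -1.37950229e-02,  2.13037530e+01]), 'wrist_force': array([-0.31010474,  0.03233548,  0.08303953]), 'moment': array([ 0.01155721, -0.02639125, -0.02216899]), 'opening': 1.0037123545731506}
scene [0.972 0.655 0.974] [-0.41 -0.41 -0.82] [[520.32024382   0.         316.57532893]
 [  0.         520.32024382 237.44043039]
 [  0.           0.           1.        ]] -0.11714893803215679
top [0.403 0.224 1.065] [ 0.12 -0.02 -0.99] [[458.19020241   0.         320.17902372]
 [  0.         458.19020241 234.95661458]
 [  0.           0.           1.        ]] -0.11137032510828275
wrist [ 0.297 -0.554  0.372] [-0.27 -0.1  -0.96] [[354.41241901   0.         324.41760281]
 [  0.         354.41241901 240.05004834]
 [  0.           0.           1.        ]] -0.039770269015421605
```

View pics/scene0.png

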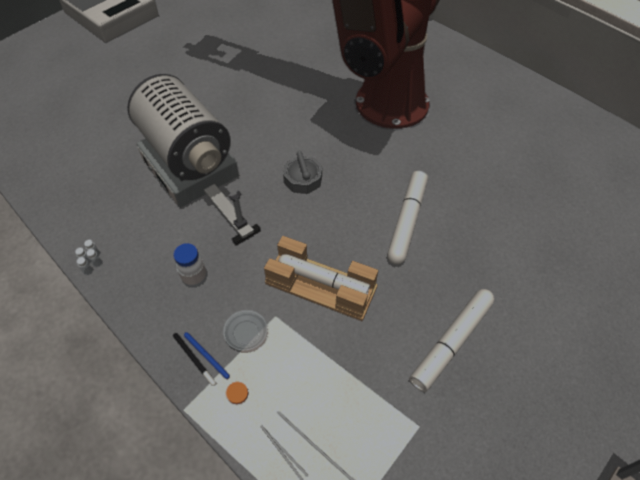

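View pics/top0.png

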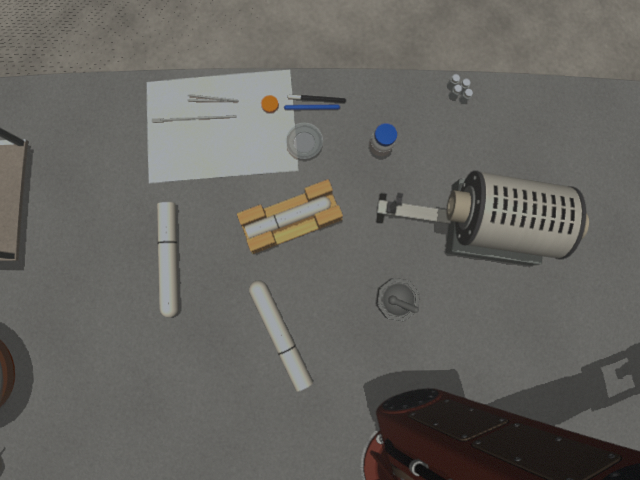

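```bash
cat > h.py <<'E'
import numpy as np,cv2
def load(n): return dict(np.load(n+".npz"))
def cam(c):
    R=cv2.Rodrigues(np.array(c["rvec"]))[0];t=np.array(c["tvec"]).ravel();return R,-R.T@t
def rays(c,px):
    px=np.array(px,float).reshape(-1,1,2)
    u=cv2.undistortPoints(px,c["mtx"],np.array([float(c["k1"]),0,0,0.]))[:,0]
    R,o=cam(c);return o,np.c_[u,np.ones(len(u))]@R
def plane(c,px,z):
    o,d=rays(c,px);return o+d*((z-o[2])/d[:,2])[:,None]
def pts(c):
    v,u=np.mgrid[0:480,0:640];o,d=rays(c,np.c_[u.ravel(),v.ravel()])
    P=(o+d*c["depth"].ravel()[:,None]).reshape(480,640,3);P[c["depth"]==0]=np.nan;return P
def proj(c,P):
    return cv2.projectPoints(np.array(P,float).reshape(-1,1,3),np.array(c["rvec"],float),np.array(c["tvec"],float),c["mtx"],np.array([float(c["k1"]),0,0,0.]))[0][:,0]
E
python3 - <<'E'
from h import *
for n,(x0,y0,x1,y1),k in (("scene0",(100,60,390,330),2.2),("top0",(220,60,600,320),2.1)):
    c=load(n);P=pts(c)
    im=cv2.resize(c["image"][y0:y1,x0:x1,::-1],None,fx=k,fy=k,interpolation=cv2.INTER_CUBIC)
    im=np.clip(im.astype(float)*1.4,0,255).astype(np.uint8)
    cv2.imwrite(f"pics/{n}z.png",im);print(im.shape)
t=load("top0");P=pts(t)
for px in [(290,216),(265,225),(320,207),(383,210),(460,205),(530,195),(398,300),(305,140),(385,133),(167,260),(280,335),(350,300)]:
    print(px,P[px[1],px[0]].round(4))
E
```

```text
(594, 638, 3)
(546, 798, 3)
(290, 216) [0.5644 0.2668 0.0606]
(265, 225) [0.544  0.3218 0.0631]
(320, 207) [0.5851 0.2001 0.0576]
(383, 210) [0.5839 0.0536 0.0254]
(460, 205) [ 0.5684 -0.0785  0.1744]
(530, 195) [ 0.5811 -0.2068  0.217 ]
(398, 300) [0.3773 0.0256 0.0363]
(305, 140) [0.7579 0.234  0.0052]
(385, 133) [0.7459 0.0556 0.0922]
(167, 260) [0.4684 0.5441 0.0421]
(280, 335) [0.3025 0.2894 0.0407]
(350, 300) [0.3776 0.1308 0.0036]
```

View pics/wrist0.png

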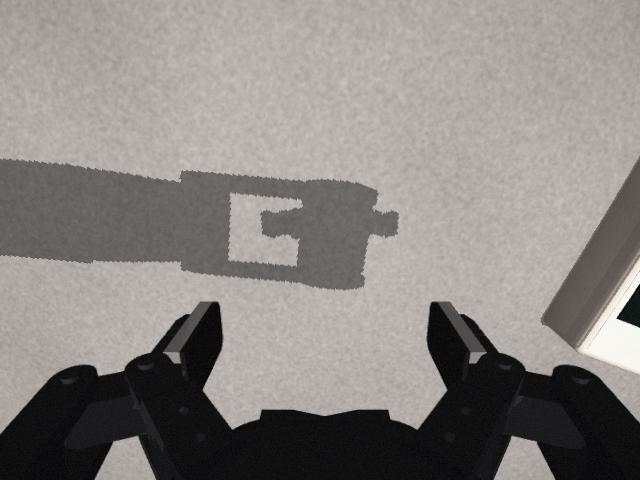

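View pics/top0z.png

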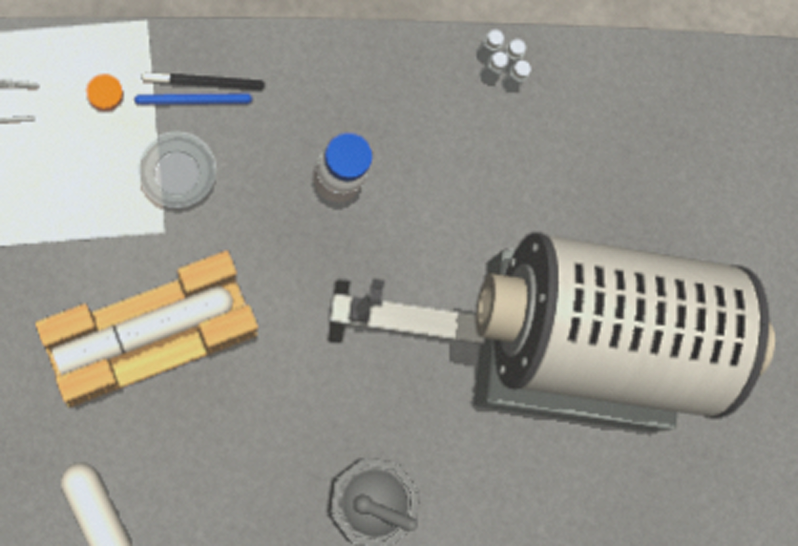

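View pics/scene0z.png

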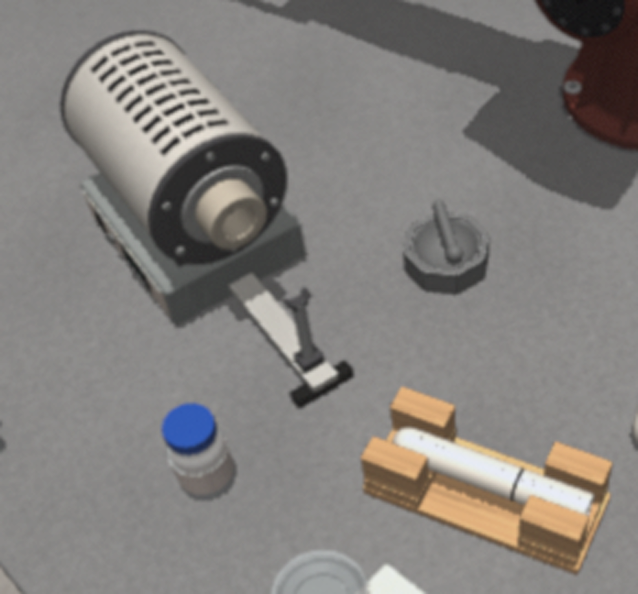

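```bash
cat > fit.py <<'E'
from h import *
from scipy.optimize import least_squares
def cyl(P,z,r,a0,free=False):
    # axis: level line through (x0,y0,z) dir yaw a
    m=P.mean(0)
    def f(p):
        n=np.array([-np.sin(p[1]),np.cos(p[1])]);l=(P[:,:2]-m[:2])@n-p[0]
        return (np.hypot(l,P[:,2]-p[2])-r)*1e3
    s=least_squares(f,[0,a0,z],loss='soft_l1')
    n=np.array([-np.sin(s.x[1]),np.cos(s.x[1])]);return m[:2]+n*s.x[0],np.degrees(s.x[1]),s.x[2],np.sqrt(np.mean(np.abs(f(s.x))))
def box(P,c,xr,yr,zr):
    q=P.reshape(-1,3);k=np.isfinite(q).all(1)&(q[:,0]>xr[0])&(q[:,0]<xr[1])&(q[:,1]>yr[0])&(q[:,1]<yr[1])&(q[:,2]>zr[0])&(q[:,2]<zr[1])
    return q[k],c["image"].reshape(-1,3)[k].astype(int)
E
python3 - <<'E'
from fit import *
T=load("top0");S=load("scene0");PT,PS=pts(T),pts(S)
print("table z",[np.nanmedian(P[..,2] if 0 else P[a:b,c:d,2]) for P,a,b,c,d in((PT,330,370,350,370),(PS,300,340,370,390))])
for nm,P,c in(("T",PT,T),("S",PS,S)):
    q,col=box(P,c,(.48,.68),(-.31,-.13),(.17,.24));print(nm,"drum",len(q),cyl(q,.145,.0785,np.radians(-90)),q.min(0).round(3),q.max(0).round(3))
    q,col=box(P,c,(.5,.66),(.19,.34),(.048,.075));k=(col.max(1)-col.min(1)<35)&(col.min(1)>60);q=q[k]
    print(nm,"tube",len(q),cyl(q,.046,.016,np.radians(-75)),q.min(0).round(3),q.max(0).round(3))
E
```

```text
File "<stdin>", line 3
    print("table z",[np.nanmedian(P[..,2] if 0 else P[a:b,c:d,2]) for P,a,b,c,d in((PT,330,370,350,370),(PS,300,340,370,390))])
                                    ^
SyntaxError: invalid syntax
```

Run:
```python
from fit import *
T=load("top0");S=load("scene0");PT,PS=pts(T),pts(S)
print("table z",[np.nanmedian(P[a:b,c:d,2]) for P,a,b,c,d in((PT,330,370,350,370),(PS,300,340,370,390))])
for nm,P,c in(("T",PT,T),("S",PS,S)):
    q,col=box(P,c,(.48,.68),(-.31,-.13),(.17,.24));print(nm,"drum",len(q),cyl(q,.145,.0785,np.radians(-90)),q.min(0).round(3),q.max(0).round(3))
    q,col=box(P,c,(.5,.66),(-.125,-.06),(.15,.19));print(nm,"collar",len(q),cyl(q,.145,.032,np.radians(-90)),q.min(0).round(3),q.max(0).round(3))
    q,col=box(P,c,(.5,.66),(.19,.34),(.048,.075));k=(col.max(1)-col.min(1)<35)&(col.min(1)>60);q=q[k]
    print(nm,"tube",len(q),cyl(q,.046,.016,np.radians(-75)),q.min(0).round(3),q.max(0).round(3))
```

```text
table z [np.float64(-0.00045443982390458437), np.float64(-0.0001043113889145908)]
T drum 5767 (array([ 0.55251426, -0.21801042]), np.float64(-98.41156732565321), np.float64(0.14233400535752255), np.float64(1.0821240932855372)) [ 0.48 -0.31  0.17] [ 0.636 -0.13   0.226]
T collar 1013 (array([ 0.567486  , -0.10253846]), np.float64(-163.97510405612692), np.float64(0.14929564224612998), np.float64(2.5370255867587277)) [ 0.5   -0.125  0.15 ] [ 0.646 -0.063  0.19 ]
T tube 963 (array([0.56839643, 0.26615505]), np.float64(-69.15607152478965), np.float64(0.04557039607209792), np.float64(1.1642337194765306)) [0.524 0.191 0.048] [0.612 0.34  0.071]
S drum 3208 (array([ 0.55354866, -0.21345569]), np.float64(-98.34260126181823), np.float64(0.14340899765298087), np.float64(1.0690163569702444)) [ 0.48 -0.31  0.17] [ 0.64  -0.13   0.226]
S collar 1167 (array([ 0.57936004, -0.10113413]), np.float64(16.63242574741006), np.float64(0.14934143254181173), np.float64(2.658508609037068)) [ 0.5   -0.124  0.15 ] [ 0.647 -0.062  0.19 ]
S tube 962 (array([0.56852345, 0.26566745]), np.float64(-68.8505978832616), np.float64(0.04596673698870816), np.float64(1.1534846030906563)) [0.518 0.19  0.048] [0.609 0.34  0.07 ]
```

Run:
```python
from fit import *
T=load("top0");S=load("scene0");PT,PS=pts(T),pts(S)
a=np.radians(-98.38);d=np.array([np.cos(a),np.sin(a)]);n=np.array([-d[1],d[0]]);p0=np.array([.5530,-.2155])
for nm,P,c in(("T",PT,T),("S",PS,S)):
    q,_=box(P,c,(.45,.7),(-.35,.1),(.02,.23))
    s=(q[:,:2]-p0)@d;l=(q[:,:2]-p0)@n;r=np.hypot(l,q[:,2]-.145)
    k=(r<.034)&(s<0)&(q[:,2]>.11);print(nm,np.histogram(s[k],bins=np.arange(-.19,-.05,.004)))
    kk=(r>.019)&(r<.033)&(s<-.115)&(s>-.2)&(q[:,2]>.11)
    print("face s med",np.median(s[kk&(r<.029)]),"n",kk.sum())
    ks=k&(s>-.14)&(s<-.115)&(r>.026);print("collar",cyl(q[ks],.145,.032,a),ks.sum())
    k=(abs(l)<.02)&(s<-.16)&(s>-.32);
    for z0,z1 in((.08,.14),(.02,.03)):
        kz=k&(q[:,2]>z0)&(q[:,2]<z1);print(z0,kz.sum(),s[kz].min(),s[kz].max(),np.median(s[kz]),np.median(l[kz]),q[kz,2].max())
# tube mark
a=np.radians(-69);d=np.array([np.cos(a),np.sin(a)]);n=np.array([-d[1],d[0]]);p0=np.array([.5685,.266])
for nm,P,c in(("T",PT,T),("S",PS,S)):
    q,col=box(P,c,(.4,.7),(.1,.4),(.02,.09));s=(q[:,:2]-p0)@d;l=(q[:,:2]-p0)@n
    k=(abs(l)<.010)&(q[:,2]>.052)&(abs(s)<.06)
    dark=k&(col.max(1)<np.median(col[k].max(1))*.6);print(nm,"mark",dark.sum(),s[dark].mean(),s[dark].std())
    k=(abs(l)<.012)&(q[:,2]>.05);print("tube extent",s[k].min(),s[k].max(),np.percentile(s[k],[1,99]))
    k=(q[:,2]>.0665)&(abs(l)<.05)&(abs(l)>.017);print("blocks s",np.percentile(s[k],[.5,99.5]),"l",np.percentile(l[k],[.5,99.5]),q[k,2].mean())
```

```text
T (array([  0,   0,   0,   0,   0,   0,   0,   0,   0,   8, 172,  92,  80,
        59,  59,  54,  60,  56,  37,   0,   0,   0,   0,   0,   0,   0,
         0,   0,   0,   0,   0,   0,   0,   0]), array([-0.19 , -0.186, -0.182, -0.178, -0.174, -0.17 , -0.166, -0.162,
       -0.158, -0.154, -0.15 , -0.146, -0.142, -0.138, -0.134, -0.13 ,
       -0.126, -0.122, -0.118, -0.114, -0.11 , -0.106, -0.102, -0.098,
       -0.094, -0.09 , -0.086, -0.082, -0.078, -0.074, -0.07 , -0.066,
       -0.062, -0.058, -0.054]))
face s med -0.1480147328789884 n 587
collar (array([ 0.57111043, -0.08871356]), np.float64(-97.607118299696), np.float64(0.14413497148473534), np.float64(0.993835483375586)) 358
0.08 105 -0.2617369658759296 -0.2476389056284785 -0.2559530549331144 -0.002347331332772311 0.13367632831995635
0.02 563 -0.28313504928816297 -0.1600227562550246 -0.21113745375259954 -0.002956605933723895 0.029977680109280147
S (array([  0,   0,   0,   0,   0,   0,   0,   0,   0,  32, 240,  88,  55,
        60,  54,  50,  51,  57,  45,   5,   0,   0,   0,   0,   0,   0,
         0,   0,   0,   0,   0,   0, 
[... 464 characters left out ...]
110268313), np.float64(0.9814614299713763)) 235
0.08 144 -0.2610586048331005 -0.24425262415064025 -0.25662567137088477 0.0024695686585216124 0.1329192838956036
0.02 432 -0.28453967796067536 -0.1600890774796456 -0.21303756733237933 0.0042797672339350435 0.029927093225612156
T mark 8 -0.035377284795149566 0.00047105484604223957
tube extent -0.10471424700220201 0.09394701032776145 [-0.10267923  0.09081912]
blocks s [-0.11032898  0.10640739] l [-0.04472642  0.04229759] 0.06957699925859367
S mark 9 -0.03406613535214277 0.0005610716585440579
tube extent -0.10410093973078532 0.09450606190314859 [-0.10257108  0.08943414]
blocks s [-0.1098992   0.10667219] l [-0.04411646  0.04604546] 0.06976241411821
```

```bash
cat > d.py <<'E'
import numpy as np,sys
from scipy.spatial.transform import Rotation as Ro
from bench import robot
def st(): 
    s=robot.observe();print("t",round(s["time"],2),"p",s["tool_pos"].round(4),"rpy",s["eef_rot"].round(2),"F",s["wrist_force"].round(1),"op",round(s["opening"],3),"q",s["joint_pos"].round(0));return s
def delta(p,yaw):
    s=st();R=Ro.from_euler("xyz",s["eef_rot"],degrees=True);T=Ro.from_euler("xyz",[180,0,yaw],degrees=True)
    print("->",p,yaw,"shift",R.inv().apply(np.array(p)-s["tool_pos"]).round(4),"turn",(R.inv()*T).as_rotvec(degrees=True).round(2))
if __name__=="__main__":
    a=list(map(float,sys.argv[1:]));delta(a[:3],a[3])
E
python3 d.py .45 -.15 .36 111; python3 d.py .567 .2704 .25 111
```

```text
t 0.15 p [ 0.2269 -0.5817  0.2472] rpy [-1.7989e+02 -1.0000e-02  2.1300e+01] F [ 1.1  0.3 -0.2] op 0.999 q [-75.  12.  93.  -0.  75.  -6.]
-> [0.45, -0.15, 0.36] 111.0 shift [ 0.3647 -0.3214 -0.1121] turn [-8.00e-02 -9.00e-02 -8.97e+01]
t 0.15 p [ 0.2269 -0.5817  0.2472] rpy [-1.7989e+02 -1.0000e-02  2.1300e+01] F [ 1.1  0.3 -0.2] op 0.999 q [-75.  12.  93.  -0.  75.  -6.]
-> [0.567, 0.2704, 0.25] 111.0 shift [ 0.6264 -0.6703 -0.0014] turn [-8.00e-02 -9.00e-02 -8.97e+01]
```

```bash
python3 -m handwheel '[[[0,0,-0.06],[0,0,0],0.085],[[0,0,-0.115],[0,0,0],0.085],[[0,0,-0.115],[0,0,0],0.085]]'; python3 d.py .567 .2704 .25 111
```

```text
time: 0.52
tool_pos: [0.2278, -0.5849, 0.3707]
eef_rot: [179.3, 0.1, 21.3]
wrist_force: [0.4, 0.3, -0.6]
opening: 0.995
t 0.53 p [ 0.2278 -0.5849  0.3707] rpy [1.7929e+02 8.0000e-02 2.1300e+01] F [ 0.4  0.3 -0.6] op 0.995 q [-75.   8.  84.   0.  87.  -6.]
-> [0.567, 0.2704, 0.25] 111.0 shift [ 0.6269 -0.6751  0.1114] turn [  0.5    0.62 -89.69]
```

```bash
python3 -m handwheel '[[[0.0417,-0.0447,0],[0,0,-6],0.085],[[0.0835,-0.0894,0],[0,0,-12],0.085],[[0.1253,-0.134,0],[0,0,-18],0.085],[[0.167,-0.1787,0],[0,0,-24],0.085],[[0.2088,-0.2234,0],[0,0,-30],0.085],[[0.2506,-0.268,0],[0,0,-36],0.085],[[0.2923,-0.3128,0],[0,0,-42],0.085],[[0.3341,-0.3575,0],[0,0,-48],0.085],[[0.3759,-0.4022,0],[0,0,-54],0.085],[[0.4176,-0.4469,0],[0,0,-60],0.085]]'; python3 d.py .567 .2704 .25 111
```

```text
time: 1.78
tool_pos: [0.4536, -0.0122, 0.3621]
eef_rot: [-179.9, 0.0, 81.5]
wrist_force: [0.3, -0.3, -0.1]
opening: 0.993
t 1.77 p [ 0.4536 -0.0122  0.3621] rpy [-1.7993e+02  1.0000e-02  8.1500e+01] F [ 0.3 -0.3 -0.1] op 0.993 q [-10. -13. 106.  -0.  87.  -2.]
-> [0.567, 0.2704, 0.25] 111.0 shift [0.2962 0.0705 0.1119] turn [ -0.07  -0.   -29.5 ]
```

```bash
python3 -m handwheel '[[[0.059,0.014,0.015],[0,0,-6],0.085],[[0.118,0.028,0.04],[0,0,-12],0.085],[[0.178,0.042,0.06],[0,0,-18],0.085],[[0.237,0.056,0.085],[0,0,-24],0.085],[[0.295,0.07,0.112],[0,0,-29.7],0.085],[[0.295,0.07,0.112],[0,0,-29.7],0.085],[[0.295,0.07,0.112],[0,0,-29.7],0.085],[[0.295,0.07,0.112],[0,0,-29.7],0.085]]'; python3 d.py .567 .2704 .044 111
python3 - <<'E'
from bench import robot
import cv2,numpy as np
from h import *
c=robot.camera("wrist");np.savez("wrist1.npz",**c)
P=proj(c,[[.5668+k*.3584*.001,.2704-k*.9336*.001,.062] for k in(-50,-30,0,50)]);print(P.round(0))
cv2.imwrite("pics/wrist1.png",c["image"][:,:,::-1])
E
```

```text
time: 2.78
tool_pos: [0.5677, 0.2656, 0.2521]
eef_rot: [180.0, 0.0, 110.9]
wrist_force: [0.7, -0.9, -0.3]
opening: 0.992
t 2.77 p [0.5677 0.2656 0.2521] rpy [1.7996e+02 3.0000e-02 1.1092e+02] F [ 0.7 -0.9 -0.3] op 0.992 q [19. 12. 92. -0. 76. -2.]
-> [0.567, 0.2704, 0.044] 111.0 shift [0.0049 0.0009 0.2081] turn [ 0.04  0.03 -0.08]
[[325. 156.]
 [325. 179.]
 [325. 212.]
 [325. 264.]]
```

View pics/wrist1.png

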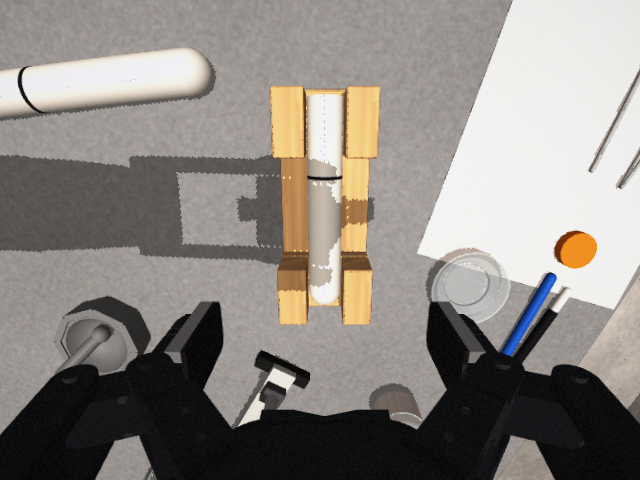

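```bash
python3 -m handwheel '[[[0.005,0.001,0.05],[0,0,0],0.085],[[0.005,0.001,0.1],[0,0,0],0.085],[[0.005,0.001,0.15],[0,0,0],0.085],[[0.005,0.001,0.185],[0,0,0],0.085],[[0.005,0.001,0.208],[0,0,0],0.085],[[0.005,0.001,0.208],[0,0,0],0.085],[[0.005,0.001,0.208],[0,0,0],0.085]]' 40; python3 d.py .567 .2704 .044 111
```

```text
time: 3.7
tool_pos: [0.5682, 0.2716, 0.0454]
eef_rot: [179.8, 0.0, 110.9]
wrist_force: [0.1, -0.3, -0.3]
opening: 1.0
t 3.7 p [0.5682 0.2716 0.0454] rpy [1.7982e+02 1.0000e-02 1.1094e+02] F [ 0.1 -0.3 -0.3] op 1.0 q [19. 26. 98. -0. 55. -2.]
-> [0.567, 0.2704, 0.044] 111.0 shift [-0.0007 -0.0016  0.0014] turn [ 0.18  0.01 -0.06]
```

```bash
python3 -m handwheel '[[[-0.0005,-0.0015,0.001],[0,0,0],0.085],[[-0.0005,-0.0015,0.001],[0,0,0],0.04],[[-0.0005,-0.0015,0.001],[0,0,0],0.02],[[-0.0005,-0.0015,0.001],[0,0,0],0.02],[[-0.0005,-0.0015,0.001],[0,0,0],0.02],[[-0.0005,-0.0015,0.001],[0,0,0],0.02],[[-0.0005,-0.0015,0.001],[0,0,0],0.02],[[-0.0005,-0.0015,0.001],[0,0,0],0.02]]' 40; python3 d.py .567 .2704 .044 111
```

```text
time: 4.7
tool_pos: [0.5657, 0.271, 0.0427]
eef_rot: [180.0, -0.0, 111.0]
wrist_force: [-0.9, 0.2, 3.7]
opening: 0.361
t 4.7 p [0.5657 0.271  0.0427] rpy [ 1.7997e+02 -1.0000e-02  1.1100e+02] F [-0.9  0.2  3.7] op 0.361 q [19. 26. 99.  0. 55. -2.]
-> [0.567, 0.2704, 0.044] 111.0 shift [-0.001   0.001  -0.0013] turn [ 0.03 -0.01  0.  ]
```

```bash
python3 -m handwheel '[[[0,0,-0.015],[0,0,0],0.02],[[0,0,-0.035],[0,0,0],0.02],[[0,0,-0.06],[0,0,0],0.02],[[0,0,-0.09],[0,0,0],0.02],[[0,0,-0.12],[0,0,0],0.02],[[0,0,-0.14],[0,0,0],0.02],[[0,0,-0.15],[0,0,0],0.02],[[0,0,-0.15],[0,0,0],0.02]]' 60
python3 - <<'E'
from d import *
a=np.radians(-98.38);d=np.array([np.cos(a),np.sin(a),0]);M=np.array([.5745,-.0696,0.142])
for k,z in((-.16,.192),(-.060,.142)):
    delta((M+k*d+[0,0,z-.142-.002]).round(4),81.62)
from h import *
import cv2
for n in("scene","wrist"):
    c=robot.camera(n);np.savez(n+"2.npz",**c);cv2.imwrite(f"pics/{n}2.png",c["image"][:,:,::-1])
E
```

```text
time: 5.7
tool_pos: [0.5656, 0.2708, 0.1928]
eef_rot: [180.0, 0.0, 111.0]
wrist_force: [-0.8, 0.1, -4.0]
opening: 0.354
t 5.7 p [0.5656 0.2708 0.1928] rpy [179.96   0.   111.  ] F [-0.8  0.1 -4. ] op 0.354 q [19. 16. 95. -0. 70. -2.]
-> [0.5978 0.0887 0.19  ] 81.62 shift [-0.1816 -0.0352  0.0028] turn [ 3.000e-02 -1.000e-02  2.938e+01]
t 5.7 p [0.5656 0.2708 0.1928] rpy [179.96   0.   111.  ] F [-0.8  0.1 -4. ] op 0.354 q [19. 16. 95. -0. 70. -2.]
-> [ 0.5832 -0.0102  0.14  ] 81.62 shift [-0.2687 -0.0843  0.0528] turn [ 3.000e-02 -1.000e-02  2.938e+01]
```

View pics/scene2.png

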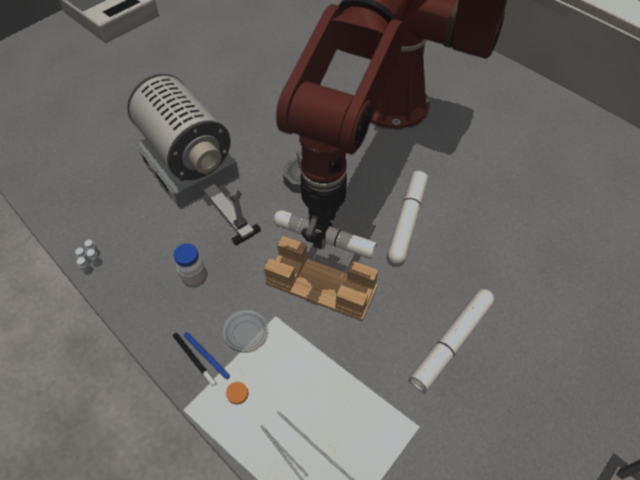

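View pics/wrist2.png

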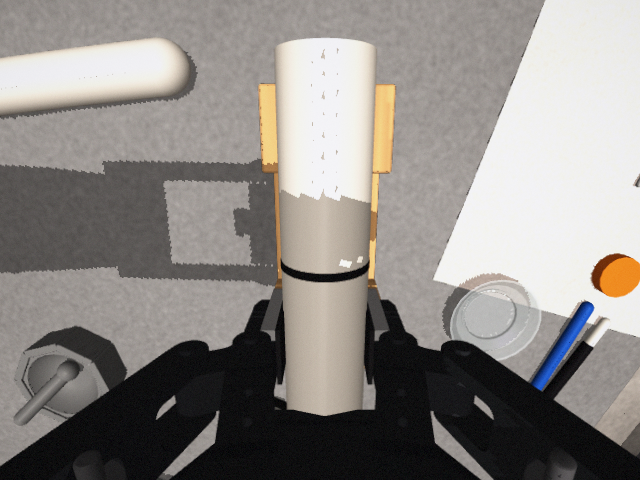

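```bash
python3 -m handwheel '[[[-0.03,-0.006,0],[0,0,5],0.02],[[-0.06,-0.012,0],[0,0,10],0.02],[[-0.09,-0.017,0],[0,0,15],0.02],[[-0.12,-0.023,0],[0,0,20],0.02],[[-0.15,-0.029,0],[0,0,25],0.02],[[-0.1815,-0.035,0],[0,0,29.4],0.02],[[-0.1815,-0.035,0],[0,0,29.4],0.02],[[-0.1815,-0.035,0],[0,0,29.4],0.02],[[-0.1815,-0.035,0],[0,0,29.4],0.02]]' 60
cat > tube.py <<'E'
from d import *
from fit import *
a=np.radians(-98.38);d=np.array([np.cos(a),np.sin(a)]);n=np.array([-d[1],d[0]]);M=np.array([.5745,-.0696])
def look(tag,names=("scene","top","wrist")):
    out={}
    for nm in names:
        c=robot.camera(nm);np.savez(nm+tag+".npz",**c);cv2.imwrite(f"pics/{nm}{tag}.png",c["image"][:,:,::-1]);out[nm]=c
    return out
def tubefit(c,axisz,smin,smax,l0=0):
    P=pts(c).reshape(-1,3);col=c["image"].reshape(-1,3).astype(int)
    s=(P[:,:2]-M)@d;l=(P[:,:2]-M)@n
    k=np.isfinite(s)&(s>smin)&(s<smax)&(abs(l-l0)<.022)&(P[:,2]>axisz-.004)&(P[:,2]<axisz+.022)&(col.min(1)>45)
    P,s,l=P[k],s[k],l[k]
    f=lambda p:(np.hypot(l-p[0]-p[1]*(s-s.mean()),P[:,2]-p[2]-p[3]*(s-s.mean()))-.016)*1e3
    r=least_squares(f,[l0,0,axisz,0],loss="soft_l1").x
    print("n",len(s),"at s",s.mean().round(4),"lat",r[0].round(4),"yawerr",np.degrees(r[1]).round(2),"z",r[2].round(4),"pitch(up toward furnace)",np.degrees(r[3]).round(2),"ext",np.percentile(s,[.5,99.5]).round(4))
    return k
E
python3 - <<'E'
from tube import *
st();o=look("3")
for n in o:
    print(n);tubefit(o[n],.195,-.28,-.17)
E
```

```text
time: 6.92
tool_pos: [0.5974, 0.0898, 0.1917]
eef_rot: [-179.9, -0.0, 81.7]
wrist_force: [0.1, -0.3, -3.2]
opening: 0.356
t 6.92 p [0.5974 0.0898 0.1917] rpy [-1.7993e+02 -1.0000e-02  8.1680e+01] F [ 0.1 -0.3 -3.2] op 0.356 q [ 2. 13. 98.  0. 69. 10.]
scene
n 722 at s -0.2161 lat 0.0007 yawerr -0.4 z 0.1949 pitch(up toward furnace) 0.34 ext [-0.2604 -0.1701]
top
n 685 at s -0.2202 lat -0.0013 yawerr 0.08 z 0.1944 pitch(up toward furnace) -0.08 ext [-0.2597 -0.1788]
wrist
n 27225 at s -0.2196 lat 0.0001 yawerr -0.1 z 0.1942 pitch(up toward furnace) 0.07 ext [-0.2604 -0.1706]
```

View pics/scene3.png

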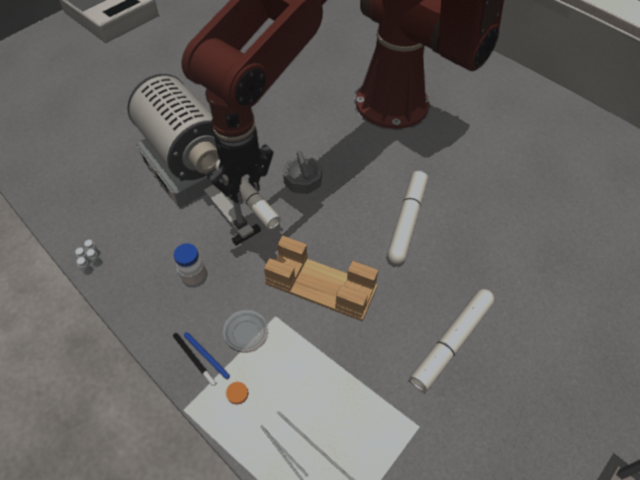

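```bash
python3 -m handwheel '[[[0,0,0.02],[0,0,0],0.02],[[0,0,0.04],[0,0,0],0.02],[[0,0,0.049],[0,0,0],0.02],[[0,0,0.049],[0,0,0],0.02],[[0,0,0.049],[0,0,0],0.02]]' 60
python3 - <<'E'
from tube import *
st();o=look("4",("scene","wrist"))
for n in o:
    print(n);tubefit(o[n],.145,-.28,-.17)
E
python3 d.py .5832 -.0102 .142 81.62
```

```text
time: 7.7
tool_pos: [0.5983, 0.0888, 0.1436]
eef_rot: [180.0, -0.0, 81.6]
wrist_force: [0.2, -1.0, -3.2]
opening: 0.354
t 7.7 p [0.5983 0.0888 0.1436] rpy [179.96  -0.    81.6 ] F [ 0.2 -1.  -3.2] op 0.354 q [  2.  16. 100.  -0.  64.  10.]
scene
n 667 at s -0.2166 lat 0.0017 yawerr -0.38 z 0.1469 pitch(up toward furnace) 0.47 ext [-0.26   -0.1701]
wrist
n 27021 at s -0.2192 lat 0.0012 yawerr -0.19 z 0.1461 pitch(up toward furnace) 0.03 ext [-0.2595 -0.1705]
t 7.8 p [0.5985 0.0888 0.1441] rpy [ 1.7992e+02 -1.0000e-02  8.1600e+01] F [ 0.2  0.5 -3.2] op 0.358 q [  2.  16. 100.  -0.  64.  10.]
-> [0.5832, -0.0102, 0.142] 81.62 shift [-0.1002 -0.0007  0.0021] turn [ 0.08 -0.01 -0.02]
```

View pics/scene4.png

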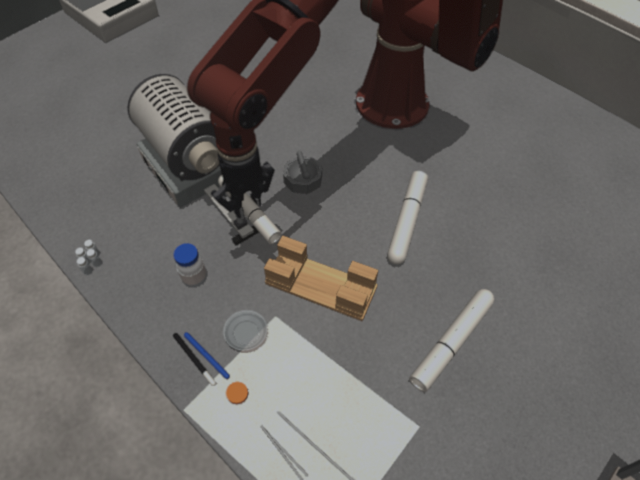

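```bash
python3 -m handwheel '[[[-0.015,-0.0008,0.001],[0,0,0],0.02],[[-0.03,-0.0008,0.001],[0,0,0],0.02],[[-0.043,-0.0008,0.001],[0,0,0],0.02],[[-0.05,-0.0008,0.001],[0,0,0],0.02],[[-0.05,-0.0008,0.001],[0,0,0],0.02],[[-0.05,-0.0008,0.001],[0,0,0],0.02]]' 60
python3 - <<'E'
from tube import *
st();o=look("5",("scene","wrist"))
for n in o:
    print(n);tubefit(o[n],.145,-.23,-.12)
c=o["scene"];cv2.imwrite("pics/scene5z.png",cv2.resize(c["image"][100:260,160:320,::-1],None,fx=3.7,fy=3.7,interpolation=cv2.INTER_CUBIC))
E
```

```text
time: 8.55
tool_pos: [0.5899, 0.0396, 0.1424]
eef_rot: [180.0, -0.0, 81.6]
wrist_force: [0.2, 0.7, -2.8]
opening: 0.356
t 8.55 p [0.5899 0.0396 0.1424] rpy [ 1.7999e+02 -2.0000e-02  8.1590e+01] F [ 0.2  0.7 -2.8] op 0.356 q [ -3.  15. 102.   0.  63.   5.]
scene
n 625 at s -0.1664 lat 0.0007 yawerr -0.33 z 0.1457 pitch(up toward furnace) 0.6 ext [-0.21   -0.1203]
wrist
n 27091 at s -0.1693 lat -0.0002 yawerr -0.11 z 0.1444 pitch(up toward furnace) 0.04 ext [-0.2098 -0.1205]
```

View pics/scene5z.png

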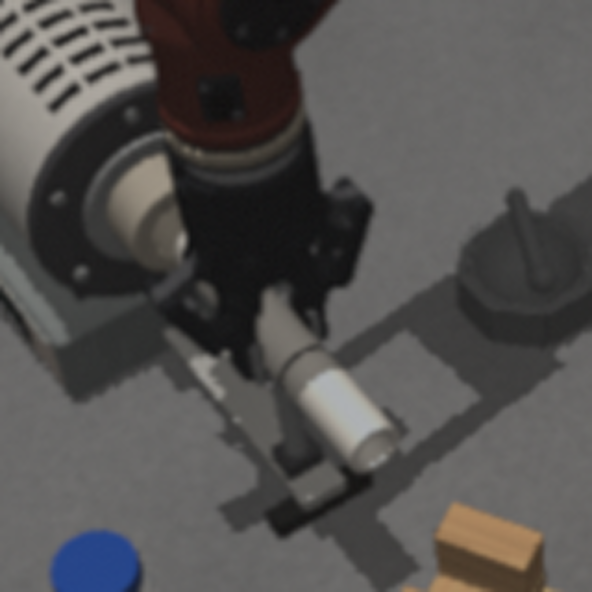

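Aligned within about 1 mm; the tip is about 10 mm from the mouth. Inserting 50 mm more.

```bash
python3 -m handwheel '[[[-0.008,0,0],[0,0,0],0.02],[[-0.016,0,0],[0,0,0],0.02],[[-0.025,0,0],[0,0,0],0.02],[[-0.035,0,0],[0,0,0],0.02],[[-0.045,0,0],[0,0,0],0.02],[[-0.052,0,0],[0,0,0],0.02],[[-0.052,0,0],[0,0,0],0.02],[[-0.052,0,0],[0,0,0],0.02]]' 60
python3 - <<'E'
from tube import *
st();o=look("6",("scene","wrist"))
for n in o:
    print(n);tubefit(o[n],.145,-.18,-.07)
c=o["scene"];cv2.imwrite("pics/scene6z.png",cv2.resize(c["image"][100:260,140:300,::-1],None,fx=3.7,fy=3.7,interpolation=cv2.INTER_CUBIC))
E
```

```text
time: 9.65
tool_pos: [0.5822, -0.0118, 0.1423]
eef_rot: [-180.0, -0.0, 81.6]
wrist_force: [0.1, 0.7, -1.9]
opening: 0.358
t 9.65 p [ 0.5822 -0.0118  0.1423] rpy [-1.80e+02 -1.00e-02  8.16e+01] F [ 0.1  0.7 -1.9] op 0.358 q [ -8.  14. 103.   0.  63.   0.]
scene
n 545 at s -0.1164 lat 0.0006 yawerr -1.14 z 0.1458 pitch(up toward furnace) 0.32 ext [-0.1581 -0.0702]
wrist
n 26022 at s -0.1192 lat -0.0002 yawerr -0.14 z 0.1444 pitch(up toward furnace) -0.01 ext [-0.1578 -0.0701]
```

View pics/scene6z.png

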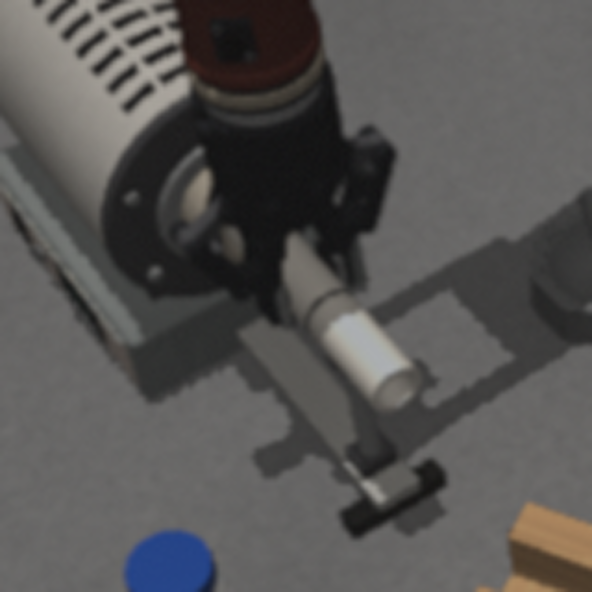

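View pics/wrist6.png

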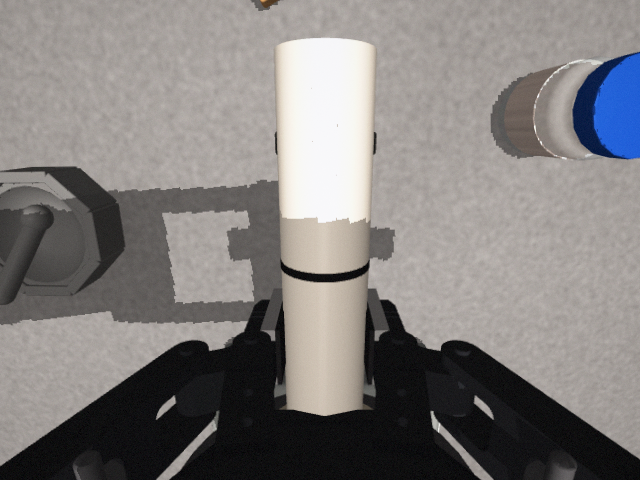

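```bash
python3 -m handwheel '[[[0,0,0.001],[0,0,0],0.02],[[0,0,0.002],[0,0,0],0.02],[[0,0,0.0025],[0,0,0],0.02],[[0,0,0.0025],[0,0,0],0.02],[[0,0,0.0025],[0,0,0],0.02]]' 40;python3 d.py .5832 -.0102 .142 81.62
```

```text
time: 10.38
tool_pos: [0.5822, -0.012, 0.1398]
eef_rot: [180.0, -0.0, 81.6]
wrist_force: [0.2, -0.0, -2.9]
opening: 0.351
t 10.38 p [ 0.5822 -0.012   0.1398] rpy [180.   -0.   81.6] F [ 0.2 -0.  -2.9] op 0.351 q [ -8.  14. 103.   0.  63.   0.]
-> [0.5832, -0.0102, 0.142] 81.62 shift [ 0.0019  0.0007 -0.0022] turn [ 0.   -0.   -0.02]
```

```bash
python3 -m handwheel '[[[0,0,0.0006],[0,0,0],0.02],[[0,0,0.0012],[0,0,0],0.02],[[0,0,0.0012],[0,0,0],0.02],[[0,0,0.0012],[0,0,0],0.02]]' 40
```

```text
time: 10.88
tool_pos: [0.5824, -0.012, 0.1388]
eef_rot: [180.0, -0.0, 81.6]
wrist_force: [0.9, -0.2, -1.8]
opening: 0.353
```

```bash
python3 -m handwheel '[[[0,0,0.0005],[0,0,0],0.02],[[0,0,0.001],[0,0,0],0.02],[[0,0,0.001],[0,0,0],0.02]]' 40
python3 - <<'E'
from tube import *
st();o=look("7",("scene","wrist"))
for n in o:
    print(n);tubefit(o[n],.142,-.18,-.07)
E
```

```text
time: 11.25
tool_pos: [0.5827, -0.012, 0.1387]
eef_rot: [179.9, 0.0, 81.6]
wrist_force: [-1.7, 0.6, 4.8]
opening: 0.356
t 11.25 p [ 0.5827 -0.012   0.1387] rpy [179.95   0.    81.61] F [-1.7  0.6  4.8] op 0.356 q [ -8.  14. 103.  -0.  63.   0.]
scene
n 540 at s -0.117 lat 0.001 yawerr -0.98 z 0.1418 pitch(up toward furnace) -0.04 ext [-0.1587 -0.0705]
wrist
n 25803 at s -0.1194 lat 0.0002 yawerr -0.15 z 0.1407 pitch(up toward furnace) 0.06 ext [-0.1575 -0.0703]
```

```bash
python3 -m handwheel '[[[0,0,-0.0005],[0,0,0],0.034],[[0,0,-0.0005],[0,0,0],0.045],[[0,0,-0.0005],[0,0,0],0.06],[[0,0,-0.0005],[0,0,0],0.06],[[0,0,-0.0005],[0,0,0],0.06],[[0,0,-0.03],[0,0,0],0.06],[[0,0,-0.06],[0,0,0],0.06],[[0,0,-0.09],[0,0,0],0.06],[[0,0,-0.09],[0,0,0],0.06]]'
python3 - <<'E'
from tube import *
st();o=look("8")
for n in o:
    print(n);tubefit(o[n],.142,-.18,-.07 if n!="top" else -.1)
c=o["scene"];cv2.imwrite("pics/scene8z.png",cv2.resize(c["image"][100:260,140:300,::-1],None,fx=3.7,fy=3.7,interpolation=cv2.INTER_CUBIC))
E
```

```text
time: 12.48
tool_pos: [0.5844, -0.0122, 0.2311]
eef_rot: [179.6, -0.0, 81.6]
wrist_force: [0.8, 0.4, -0.1]
opening: 0.703
t 12.47 p [ 0.5844 -0.0122  0.2311] rpy [179.6  -0.   81.6] F [ 0.8  0.4 -0.1] op 0.703 q [-8.  8. 99.  0. 72.  0.]
scene
n 540 at s -0.1171 lat 0.0009 yawerr -1.19 z 0.142 pitch(up toward furnace) 0.29 ext [-0.1576 -0.0705]
top
n 436 at s -0.1287 lat -0.0013 yawerr -0.24 z 0.1411 pitch(up toward furnace) 0.16 ext [-0.1567 -0.1004]
wrist
n 8639 at s -0.1172 lat 0.0002 yawerr -0.16 z 0.1407 pitch(up toward furnace) 0.13 ext [-0.1574 -0.0704]
```

View pics/scene8z.png

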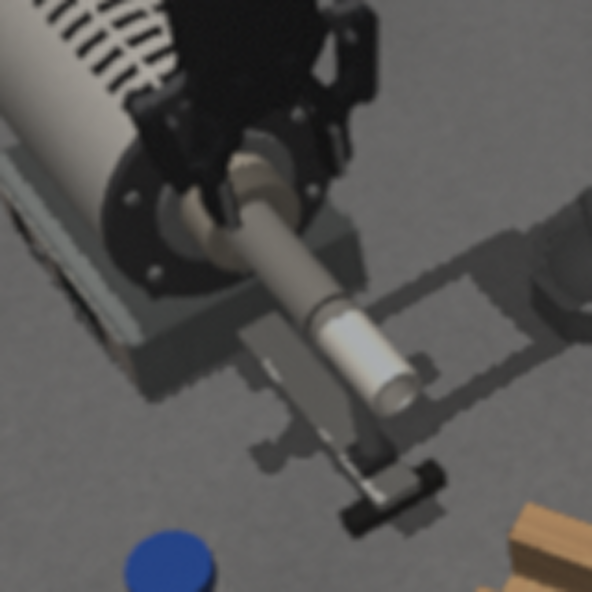

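View pics/wrist8.png

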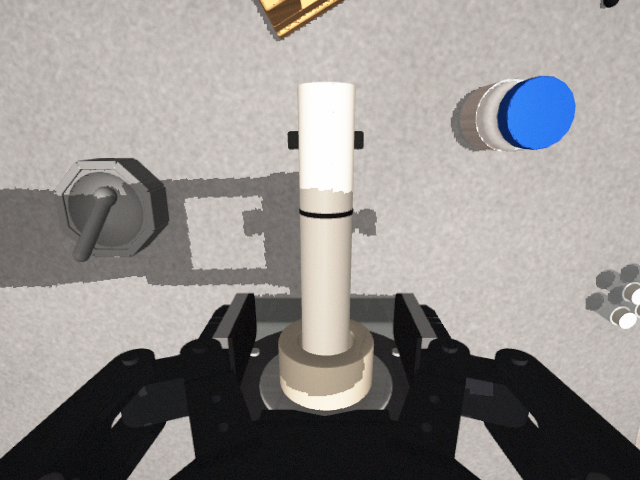

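```bash
python3 -m handwheel '[[[0.04,0,0],[0,0,0],0.03],[[0.09,0,0],[0,0,0],0.0],[[0.13,0,0],[0,0,0],0.0],[[0.14,0,0],[0,0,0],0.0],[[0.14,0,0],[0,0,0],0.0],[[0.14,0,0],[0,0,0],0.0],[[0.14,0,0],[0,0,0],0.0]]' 40
python3 - <<'E'
from tube import *
c=load("wrist8");P=pts(c).reshape(-1,3);col=c["image"].reshape(-1,3).astype(int)
s=(P[:,:2]-M)@d;l=(P[:,:2]-M)@n
k=(abs(l)<.012)&(P[:,2]>.147)&(P[:,2]<.162)&(s>-.12)&(s<-.03)
m=k&(col.max(1)<60);print("mark",m.sum(),s[m].mean(),s[m].min(),s[m].max())
r=np.hypot(l,P[:,2]-.145)
k=(r>.021)&(r<.031)&(s>-.03)&(s<.008);print("face",k.sum(),np.percentile(s[k],[1,25,50,75,99]))
k=(abs(r-.032)<.003)&(s>-.03)&(s<.03)&(abs(l)<.02)&(P[:,2]>.165);print("collar top start",np.percentile(s[k],[.5,2,99]))
o=look("9");c=o["top"];im=c["image"][120:290,320:560,::-1];cv2.imwrite("pics/top9z.png",cv2.resize(im,None,fx=3.2,fy=3.2,interpolation=cv2.INTER_CUBIC))
p=M-.200*d;delta([*p.round(4),.155],81.62)
E
```

```text
time: 13.5
tool_pos: [0.6026, 0.1253, 0.2275]
eef_rot: [-180.0, 0.0, 81.5]
wrist_force: [-0.1, 0.1, -0.4]
opening: -0.003
mark 167 -0.08786918889076469 -0.08917529159499368 -0.08656395817514036
face 2256 [-0.00207068 -0.00141771 -0.00108552 -0.00051427  0.007516  ]
collar top start [-0.00163635 -0.00127378  0.02990897]
t 13.65 p [0.6027 0.1257 0.2278] rpy [179.99   0.    81.53] F [-0.2 -1.1 -0.8] op 0.002 q [ 5. 12. 95. -0. 73. 14.]
-> [np.float64(0.6036), np.float64(0.1283), 0.155] 81.62 shift [0.0027 0.0005 0.0728] turn [ 0.01  0.   -0.09]
```

View pics/wrist9.png

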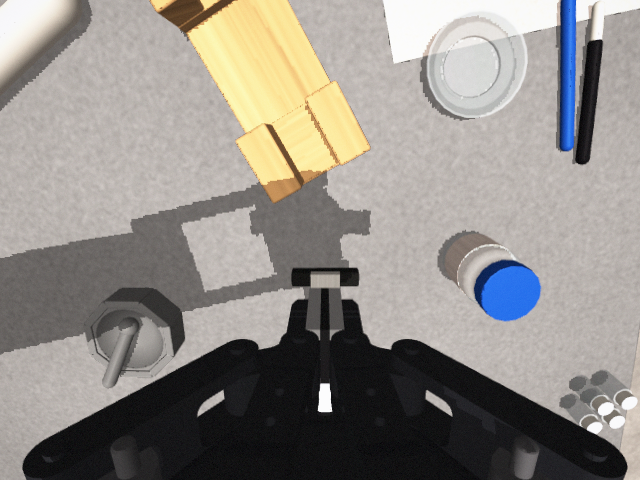

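View pics/top9z.png

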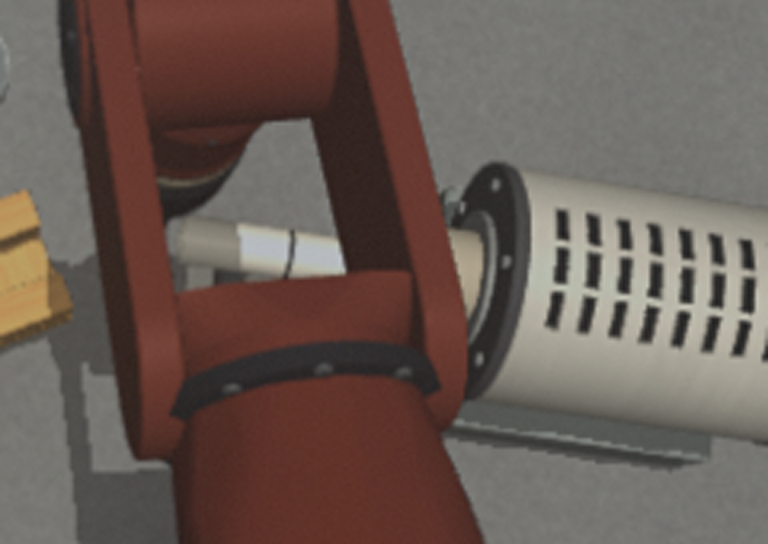

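```bash
python3 -m handwheel '[[[0.002,0,0.03],[0,0,0],0.0],[[0.002,0,0.06],[0,0,0],0.0],[[0.002,0,0.072],[0,0,0],0.0],[[0.002,0,0.072],[0,0,0],0.0],[[0.002,0,0.072],[0,0,0],0.0]]' 40
python3 - <<'E'
from tube import *
o=look("10",("scene",));c=o["scene"];cv2.imwrite("pics/scene10z.png",cv2.resize(c["image"][100:260,140:300,::-1],None,fx=3.7,fy=3.7,interpolation=cv2.INTER_CUBIC))
s=st();print("tcp s",(s["tool_pos"][:2]-M)@d,"lat",(s["tool_pos"][:2]-M)@n)
E
```

```text
time: 14.28
tool_pos: [0.6041, 0.1285, 0.1572]
eef_rot: [179.9, -0.0, 81.6]
wrist_force: [0.4, -0.4, 0.6]
opening: -0.002
t 14.32 p [0.6042 0.1286 0.1574] rpy [ 1.7982e+02 -4.0000e-02  8.1600e+01] F [ 0.4 -0.9  0.1] op -0.001 q [ 6. 17. 98. -0. 66. 14.]
tcp s -0.20040539862710102 lat 0.0005172151159908696
```

View pics/scene10z.png

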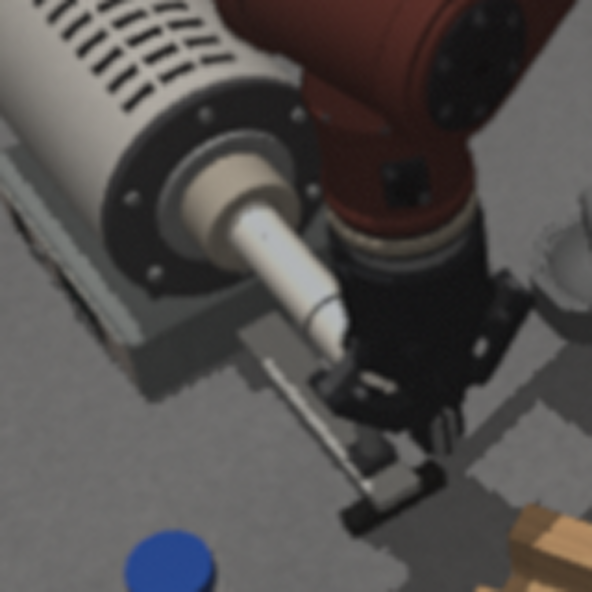

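```bash
python3 -m handwheel '[[[-0.015,-0.0003,0.001],[0,0,0],0.0],[[-0.025,-0.0003,0.001],[0,0,0],0.0],[[-0.03,-0.0003,0.001],[0,0,0],0.0],[[-0.035,-0.0003,0.001],[0,0,0],0.0],[[-0.04,-0.0003,0.001],[0,0,0],0.0],[[-0.047,-0.0003,0.001],[0,0,0],0.0],[[-0.054,-0.0003,0.001],[0,0,0],0.0],[[-0.06,-0.0003,0.001],[0,0,0],0.0],[[-0.06,-0.0003,0.001],[0,0,0],0.0]]' 40
python3 - <<'E'
from tube import *
o=look("11",("scene","wrist"));c=o["scene"];cv2.imwrite("pics/scene11z.png",cv2.resize(c["image"][100:260,140:300,::-1],None,fx=3.7,fy=3.7,interpolation=cv2.INTER_CUBIC))
s=st();print("tcp s",(s["tool_pos"][:2]-M)@d,"lat",(s["tool_pos"][:2]-M)@n)
E
```

```text
time: 15.45
tool_pos: [0.5938, 0.0682, 0.1545]
eef_rot: [180.0, 0.1, 81.6]
wrist_force: [0.3, 0.7, 0.4]
opening: 0.003
t 15.55 p [0.5937 0.0684 0.1543] rpy [-1.7999e+02  9.0000e-02  8.1600e+01] F [ 0.7 -0.7  0.2] op -0.001 q [ -0.  15. 100.  -0.  65.   8.]
tcp s -0.13928199566708357 lat -0.0010877351450372683
```

View pics/scene11z.png

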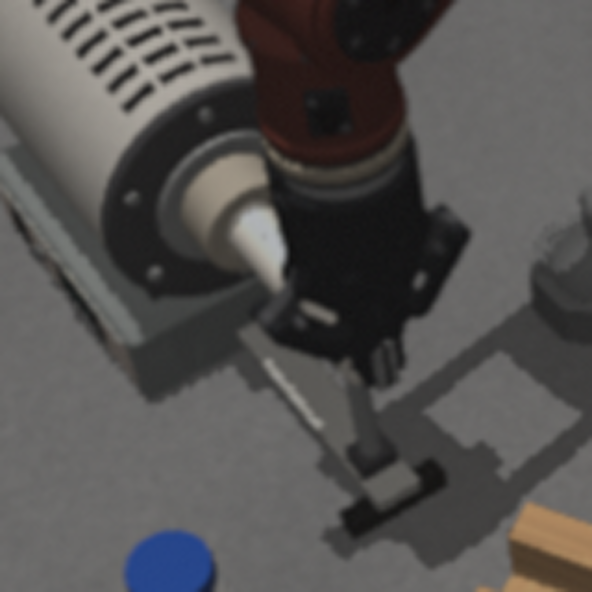

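View pics/wrist11.png

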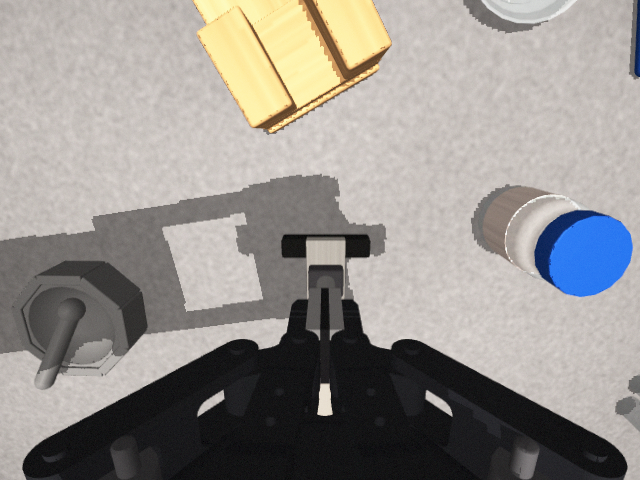

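```bash
python3 -m handwheel '[[[-0.006,0.001,-0.002],[0,0,0],0.0],[[-0.012,0.001,-0.002],[0,0,0],0.0],[[-0.018,0.001,-0.002],[0,0,0],0.0],[[-0.024,0.001,-0.002],[0,0,0],0.0],[[-0.03,0.001,-0.002],[0,0,0],0.0],[[-0.036,0.001,-0.002],[0,0,0],0.0],[[-0.042,0.001,-0.002],[0,0,0],0.0],[[-0.042,0.001,-0.002],[0,0,0],0.0],[[-0.042,0.001,-0.002],[0,0,0],0.0]]' 40
cat > gap.py <<'E'
from tube import *
def gap(c):
    P=pts(c).reshape(-1,3);col=c["image"].reshape(-1,3).astype(int)
    s=(P[:,:2]-M)@d;l=(P[:,:2]-M)@n;r=np.hypot(l,P[:,2]-.142)
    t=(abs(l)<.014)&(abs(r-.016)<.0035)&(P[:,2]>.145)&(s>-.1)&(s<.01)
    print("tube pts",t.sum(),"ext",np.percentile(s[t],[.5,99.5]).round(4) if t.sum() else "")
    m=t&(col.max(1)<.5*np.median(col[t].max(1)));print("mark",m.sum(),s[m].mean().round(4) if m.sum() else "",(s[m].min(),s[m].max()) if m.sum() else "")
    rr=np.hypot(l,P[:,2]-.145);k=(rr>.022)&(rr<.030)&(s>-.02)&(s<.008);print("face",k.sum(),np.percentile(s[k],[5,50,95]).round(4) if k.sum() else "")
E
python3 - <<'E'
from gap import *
o=look("12");c=o["scene"];cv2.imwrite("pics/scene12z.png",cv2.resize(c["image"][100:260,140:300,::-1],None,fx=3.7,fy=3.7,interpolation=cv2.INTER_CUBIC))
s=st();print("tcp s",(s["tool_pos"][:2]-M)@d,"lat",(s["tool_pos"][:2]-M)@n)
for x in o.values(): gap(x)
E
```

```text
time: 16.68
tool_pos: [0.5889, 0.0272, 0.1569]
eef_rot: [180.0, 0.0, 81.6]
wrist_force: [-0.0, 0.3, -0.1]
opening: -0.003
t 16.82 p [0.5889 0.0275 0.1568] rpy [1.7998e+02 1.0000e-02 8.1620e+01] F [ 0.7 -0.3  0. ] op -0.002 q [ -4.  14. 102.  -0.  65.   4.]
tcp s -0.09818216744266994 lat 6.0476691582142806e-05
tube pts 47 ext [-0.0933  0.0051]
mark 3 -0.0886 (np.float64(-0.09414363258245363), np.float64(-0.0809039243569158))
face 53 [-0.0032 -0.0001  0.0046]
tube pts 232 ext [-0.0413  0.0008]
mark 0  
face 77 [-0.0024 -0.0014  0.0053]
tube pts 389 ext [-0.0715 -0.0544]
mark 3 -0.057 (np.float64(-0.059944486400908964), np.float64(-0.054662379337862346))
face 0
```

View pics/scene12z.png

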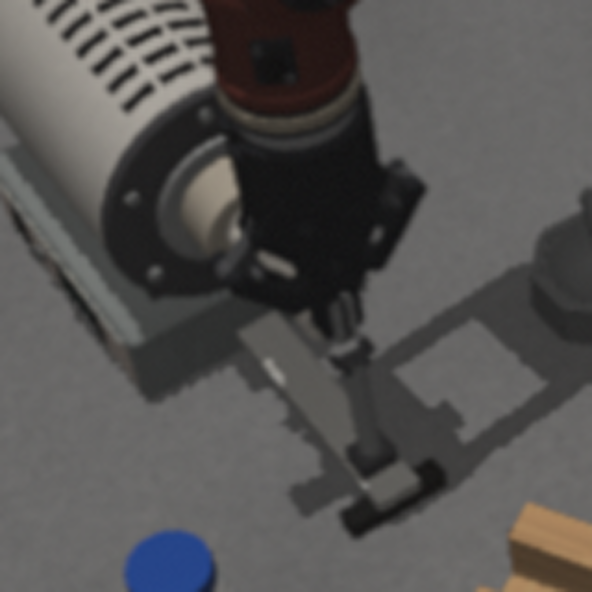

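Back off and lift to measure the tube clearly.

```bash
python3 -m handwheel '[[[0.015,0,0],[0,0,0],0.0],[[0.03,0,-0.01],[0,0,0],0.0],[[0.05,0,-0.06],[0,0,0],0.0],[[0.05,0,-0.1],[0,0,0],0.0],[[0.02,0,-0.1],[0,0,0],0.0],[[-0.03,0,-0.1],[0,0,0],0.06],[[-0.03,0,-0.1],[0,0,0],0.085],[[-0.03,0,-0.1],[0,0,0],0.085],[[-0.03,0,-0.1],[0,0,0],0.085]]' 40
python3 - <<'E'
from gap import *
o=look("13");c=o["scene"];cv2.imwrite("pics/scene13z.png",cv2.resize(c["image"][100:260,140:300,::-1],None,fx=3.7,fy=3.7,interpolation=cv2.INTER_CUBIC))
s=st();print("tcp s",(s["tool_pos"][:2]-M)@d,"lat",(s["tool_pos"][:2]-M)@n)
for k,x in o.items(): print(k);gap(x)
tubefit(o["wrist"],.142,-.1,-.01)
E
```

```text
time: 17.95
tool_pos: [0.5846, -0.0007, 0.2568]
eef_rot: [180.0, -0.0, 81.7]
wrist_force: [-0.3, -0.5, -0.4]
opening: 0.846
t 18.1 p [ 0.5844 -0.0011  0.2565] rpy [-1.7999e+02 -1.0000e-02  8.1680e+01] F [-0.4  0.2 -0.1] op 0.998 q [-7.  7. 98.  0. 75.  1.]
tcp s -0.06917766801649028 lat -0.00014088159980843887
scene
tube pts 402 ext [-0.0871  0.0053]
mark 0  
face 132 [-0.0029 -0.0006  0.0019]
top
tube pts 243 ext [-0.0868 -0.0267]
mark 2 -0.0352 (np.float64(-0.03773535943447285), np.float64(-0.032719045455256085))
face 0 
wrist
tube pts 4656 ext [-0.086   0.0032]
mark 124 -0.0162 (np.float64(-0.018217759923671), np.float64(-0.014534698031669832))
face 1077 [-0.0019 -0.0013 -0.0005]
n 4445 at s -0.0514 lat 0.0002 yawerr -0.13 z 0.1407 pitch(up toward furnace) -0.06 ext [-0.0861 -0.0105]
```

View pics/wrist13.png

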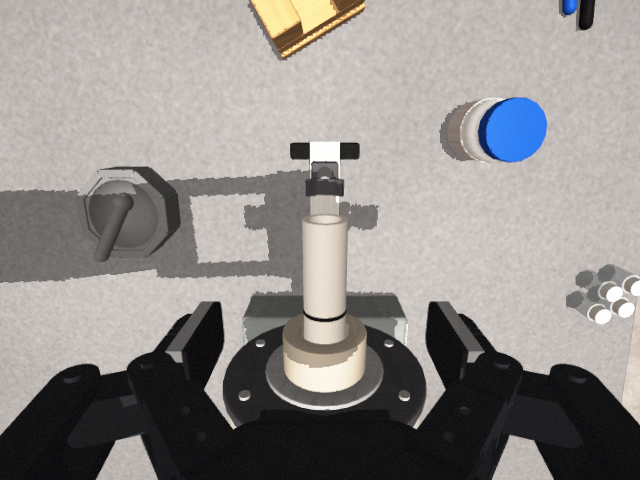

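View pics/scene13z.png

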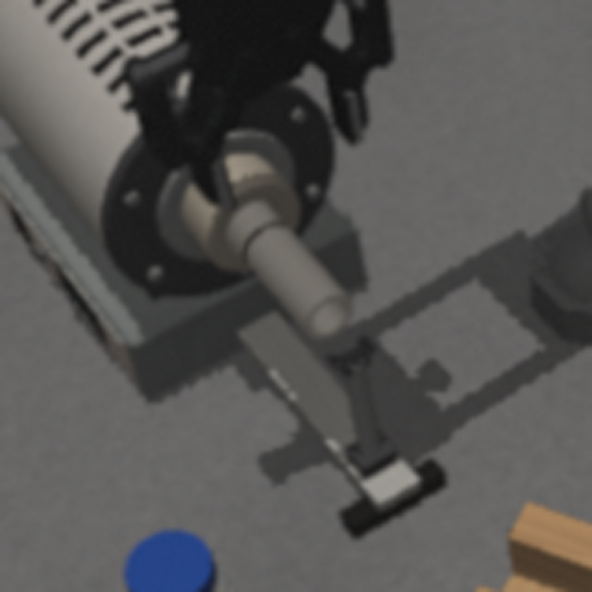

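```bash
python3 -m handwheel '[[[0.04,0,0],[0,0,0],0.03],[[0.08,0,0],[0,0,0],0.0],[[0.08,0,0],[0,0,0],0.0],[[0.08,0,0],[0,0,0],0.0],[[0.08,0,0],[0,0,0],0.0],[[0.08,0,0.05],[0,0,0],0.0],[[0.08,0,0.09],[0,0,0],0.0],[[0.07,0,0.1],[0,0,0],0.0],[[0.05,0,0.1],[0,0,0],0.0],[[0.05,0,0.1],[0,0,0],0.0]]' 40; python3 d.py .5889 .0275 .1568 81.62
```

```text
time: 19.35
tool_pos: [0.5932, 0.045, 0.159]
eef_rot: [179.8, 0.0, 81.4]
wrist_force: [-0.3, 0.3, 1.2]
opening: 0.005
t 19.35 p [0.5932 0.045  0.159 ] rpy [179.77   0.    81.44] F [-0.3  0.3  1.2] op 0.005 q [ -2.  14. 101.  -0.  65.   6.]
-> [0.5889, 0.0275, 0.1568] 81.62 shift [-0.018  -0.0016  0.0022] turn [ 0.23  0.   -0.18]
```

```bash
python3 -m handwheel '[[[-0.008,0,0],[0,0,0],0.0],[[-0.014,0,0],[0,0,0],0.0],[[-0.018,0,0],[0,0,0],0.0],[[-0.022,0,0],[0,0,0],0.0],[[-0.026,0,0],[0,0,0],0.0],[[-0.029,0,0],[0,0,0],0.0],[[-0.032,0,0],[0,0,0],0.0],[[-0.032,0,0],[0,0,0],0.0],[[-0.032,0,0],[0,0,0],0.0],[[-0.032,0,0],[0,0,0],0.0]]' 40; python3 -m handwheel '[[[0.015,0,0],[0,0,0],0.0],[[0.03,0,-0.01],[0,0,0],0.0],[[0.05,0,-0.06],[0,0,0],0.0],[[0.05,0,-0.1],[0,0,0],0.0],[[0.02,0,-0.1],[0,0,0],0.0],[[-0.02,0,-0.1],[0,0,0],0.06],[[-0.02,0,-0.1],[0,0,0],0.085],[[-0.02,0,-0.1],[0,0,0],0.085],[[-0.02,0,-0.1],[0,0,0],0.085],[[-0.02,0,-0.1],[0,0,0],0.085]]'
python3 - <<'E'
from gap import *
o=look("14")
for k,x in o.items(): print(k);gap(x)
tubefit(o["wrist"],.142,-.1,-.01)
c=o["wrist"];cv2.imwrite("pics/wrist14z.png",cv2.resize(c["image"][180:420,220:440,::-1],None,fx=2.5,fy=2.5,interpolation=cv2.INTER_CUBIC))
E
```

```text
time: 20.6
tool_pos: [0.5869, 0.0154, 0.1565]
eef_rot: [-180.0, 0.0, 81.6]
wrist_force: [1.2, -0.0, -0.7]
opening: -0.001
time: 21.85
tool_pos: [0.5841, -0.0032, 0.2565]
eef_rot: [-180.0, -0.0, 81.7]
wrist_force: [0.3, 0.2, -0.1]
opening: 0.992
scene
tube pts 357 ext [-0.0757  0.0055]
mark 0  
face 151 [-0.0027 -0.0004  0.0033]
top
tube pts 209 ext [-0.0758 -0.0224]
mark 1 -0.0298 (np.float64(-0.029779237264364714), np.float64(-0.029779237264364714))
face 0 
wrist
tube pts 4051 ext [-0.0751  0.0033]
mark 126 -0.0052 (np.float64(-0.007379303475236674), np.float64(-0.003118510879851955))
face 1087 [-0.0019 -0.0013 -0.0004]
n 3857 at s -0.0449 lat 0.0002 yawerr -0.06 z 0.1407 pitch(up toward furnace) -0.04 ext [-0.0751 -0.0104]
```

View pics/wrist14z.png

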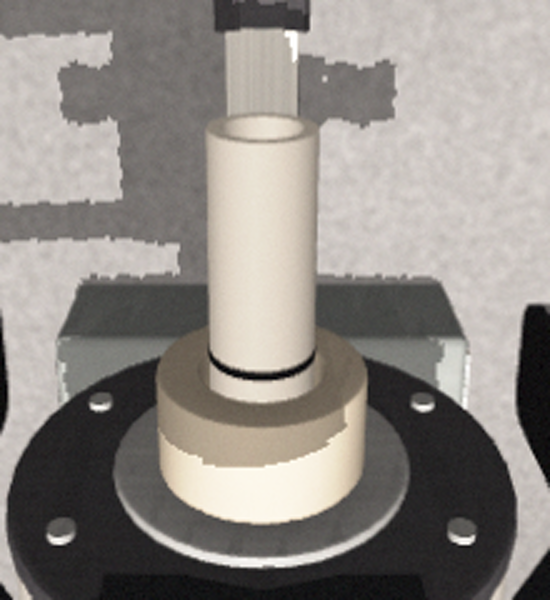

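```bash
python3 -m handwheel '[[[0.04,0,0],[0,0,0],0.03],[[0.07,0,0],[0,0,0],0.0],[[0.07,0,0],[0,0,0],0.0],[[0.07,0,0],[0,0,0],0.0],[[0.07,0,0],[0,0,0],0.0],[[0.07,0,0.05],[0,0,0],0.0],[[0.07,0,0.09],[0,0,0],0.0],[[0.06,0,0.1],[0,0,0],0.0],[[0.04,0,0.1],[0,0,0],0.0],[[0.04,0,0.1],[0,0,0],0.0]]' 40; python3 -m handwheel '[[[-0.006,0,0],[0,0,0],0.0],[[-0.012,0,0],[0,0,0],0.0],[[-0.016,0,0],[0,0,0],0.0],[[-0.019,0,0],[0,0,0],0.0],[[-0.021,0,0],[0,0,0],0.0],[[-0.0225,0,0],[0,0,0],0.0],[[-0.0239,0,0],[0,0,0],0.0],[[-0.0239,0,0],[0,0,0],0.0],[[-0.0239,0,0],[0,0,0],0.0],[[-0.0239,0,0],[0,0,0],0.0]]' 40; python3 -m handwheel '[[[0.015,0,0],[0,0,0],0.0],[[0.03,0,-0.01],[0,0,0],0.0],[[0.05,0,-0.06],[0,0,0],0.0],[[0.05,0,-0.1],[0,0,0],0.0],[[0.02,0,-0.1],[0,0,0],0.0],[[-0.02,0,-0.1],[0,0,0],0.06],[[-0.02,0,-0.1],[0,0,0],0.085],[[-0.02,0,-0.1],[0,0,0],0.085],[[-0.02,0,-0.1],[0,0,0],0.085],[[-0.02,0,-0.1],[0,0,0],0.085]]'
python3 - <<'E'
from gap import *
o=look("15")
for k,x in o.items(): print(k);gap(x)
tubefit(o["wrist"],.142,-.1,-.01)
c=o["wrist"];cv2.imwrite("pics/wrist15z.png",cv2.resize(c["image"][180:420,220:440,::-1],None,fx=2.5,fy=2.5,interpolation=cv2.INTER_CUBIC))
E
```

```text
time: 23.25
tool_pos: [0.5914, 0.0332, 0.159]
eef_rot: [179.8, 0.0, 81.4]
wrist_force: [-0.1, 0.1, 0.4]
opening: 0.002
time: 24.5
tool_pos: [0.5864, 0.012, 0.1566]
eef_rot: [-180.0, -0.0, 81.6]
wrist_force: [-0.3, 2.3, -0.0]
opening: 0.001
time: 25.75
tool_pos: [0.5836, -0.0071, 0.2566]
eef_rot: [-180.0, -0.0, 81.7]
wrist_force: [0.2, 0.1, 1.0]
opening: 0.995
scene
tube pts 349 ext [-0.0725  0.0061]
mark 0  
face 146 [-0.0025 -0.0003  0.0023]
top
tube pts 216 ext [-0.0718 -0.0186]
mark 1 -0.0249 (np.float64(-0.02490690550176532), np.float64(-0.02490690550176532))
face 0 
wrist
tube pts 3899 ext [-0.0715  0.0031]
mark 127 -0.0016 (np.float64(-0.0032810883860671285), np.float64(0.00027511251119563535))
face 1057 [-0.002  -0.0014 -0.0005]
n 3690 at s -0.0429 lat 0.0002 yawerr -0.1 z 0.1407 pitch(up toward furnace) -0.07 ext [-0.0716 -0.0105]
```

View pics/wrist15z.png

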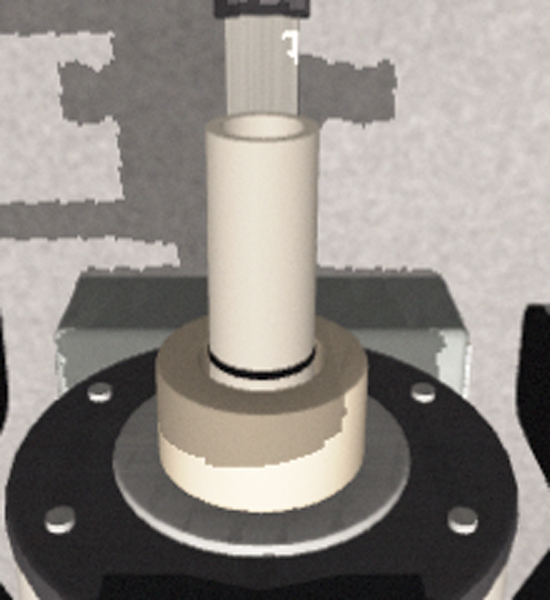

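View pics/scene15.png

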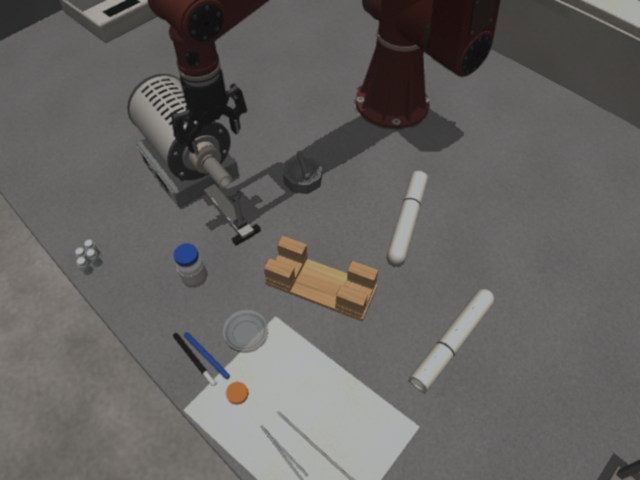

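```bash
python3 -m handwheel '[[[0.03,0,0],[0,0,0],0.085],[[0.06,0,0],[0,0,0],0.085],[[0.09,0,0],[0,0,0],0.085],[[0.09,0,0],[0,0,0],0.085],[[0.09,0,0],[0,0,0],0.085],[[0.09,0,0],[0,0,0],0.085]]'
python3 - <<'E'
from gap import *
o=look("16",("scene","wrist"))
for k,x in o.items(): print(k);gap(x)
for nm in("scene","wrist"):
    c=o[nm];x=[proj(c,[[*(M+s*d+l*n),z] for s,l,z in q]) for q in ([(-.0013,0,.158),(-.0013,0,.164)],)];print(nm,x)
c=o["wrist"];cv2.imwrite("pics/wrist16.png",c["image"][:,:,::-1]);p=x[0][0].astype(int)
im=c["image"][max(p[1]-110,0):p[1]+110,p[0]-110:p[0]+110,::-1];cv2.imwrite("pics/wrist16z.png",cv2.resize(im,None,fx=2.7,fy=2.7,interpolation=cv2.INTER_CUBIC))
c=o["scene"];cv2.imwrite("pics/scene16z.png",cv2.resize(c["image"][120:220,150:260,::-1],None,fx=5.4,fy=5.4,interpolation=cv2.INTER_CUBIC))
E
```

```text
time: 26.65
tool_pos: [0.5966, 0.0801, 0.2566]
eef_rot: [-180.0, 0.0, 81.5]
wrist_force: [-0.4, 0.0, 0.4]
opening: 0.998
scene
tube pts 82 ext [-0.0737 -0.0007]
mark 3 -0.0469 (np.float64(-0.07405364792292488), np.float64(0.005021707106796689))
face 25 [-0.0022 -0.0004  0.0018]
wrist
tube pts 2365 ext [-0.0723 -0.0115]
mark 0  
face 236 [-0.0021 -0.0012 -0.0004]
scene [array([[207.8328671 , 157.20800327],
       [207.36606644, 155.27486699]])]
wrist [array([[324.36659431, 427.96758351],
       [324.36370622, 434.01265914]])]
```

View pics/wrist16z.png

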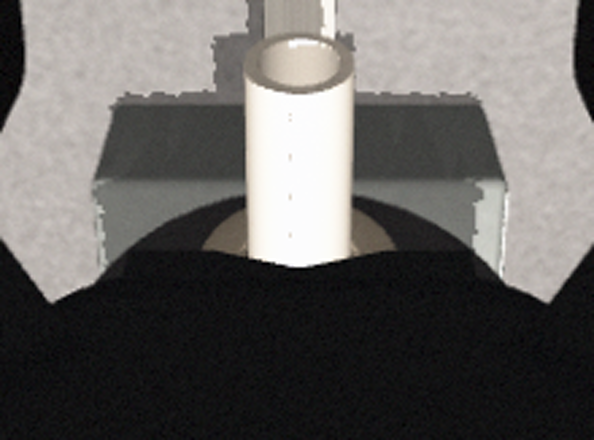

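View pics/scene16z.png

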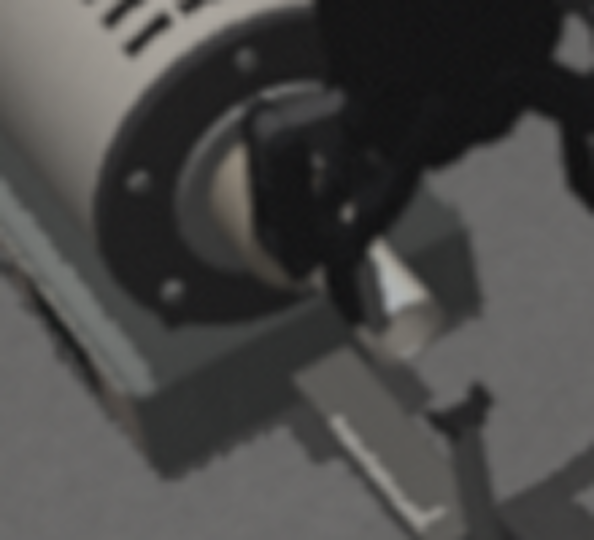

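```bash
python3 -m handwheel '[[[0,0,-0.05],[0,0,0],0.085],[[0,-0.02,-0.1],[0,0,0],0.085],[[0.02,-0.07,-0.12],[0,0,0],0.085],[[0.05,-0.12,-0.12],[0,0,0],0.085],[[0.08,-0.15,-0.12],[0,0,0],0.085],[[0.1,-0.15,-0.12],[0,0,0],0.085],[[0.1,-0.15,-0.12],[0,0,0],0.085],[[0.1,-0.15,-0.12],[0,0,0],0.085]]'
python3 - <<'E'
from gap import *
st();o=look("17")
for k,x in o.items(): print(k);gap(x)
c=o["scene"];cv2.imwrite("pics/scene17z.png",cv2.resize(c["image"][120:220,150:260,::-1],None,fx=5.4,fy=5.4,interpolation=cv2.INTER_CUBIC))
c=o["top"];cv2.imwrite("pics/top17z.png",cv2.resize(c["image"][150:270,400:520,::-1],None,fx=5,fy=5,interpolation=cv2.INTER_CUBIC))
E
```

```text
time: 27.75
tool_pos: [0.4636, 0.2011, 0.3762]
eef_rot: [-180.0, 0.1, 81.5]
wrist_force: [-0.2, -0.5, 0.3]
opening: 0.996
t 27.75 p [0.4636 0.2011 0.3762] rpy [-1.7998e+02  6.0000e-02  8.1550e+01] F [-0.2 -0.5  0.3] op 0.996 q [16. -7. 99. -0. 88. 24.]
scene
tube pts 335 ext [-0.0729  0.0059]
mark 5 -0.0128 (np.float64(-0.07224479069861718), np.float64(0.005899555062247894))
face 148 [-0.0031 -0.0007  0.0025]
top
tube pts 449 ext [-0.0718  0.0003]
mark 14 -0.0012 (np.float64(-0.00210649719290933), np.float64(0.0005552760716535704))
face 86 [-0.0025 -0.0015  0.0046]
wrist
tube pts 160 ext [-0.0512 -0.0122]
mark 5 -0.0478 (np.float64(-0.05117891114156583), np.float64(-0.04365410364354461))
face 160 [-0.0021 -0.0009  0.0001]
```

View pics/scene17z.png

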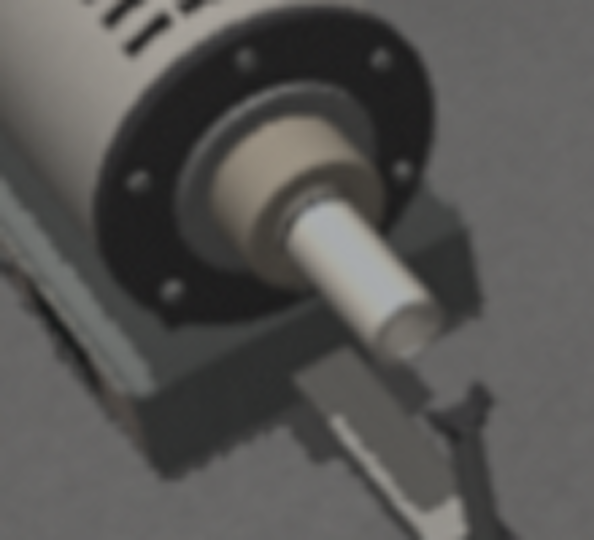

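View pics/top17z.png

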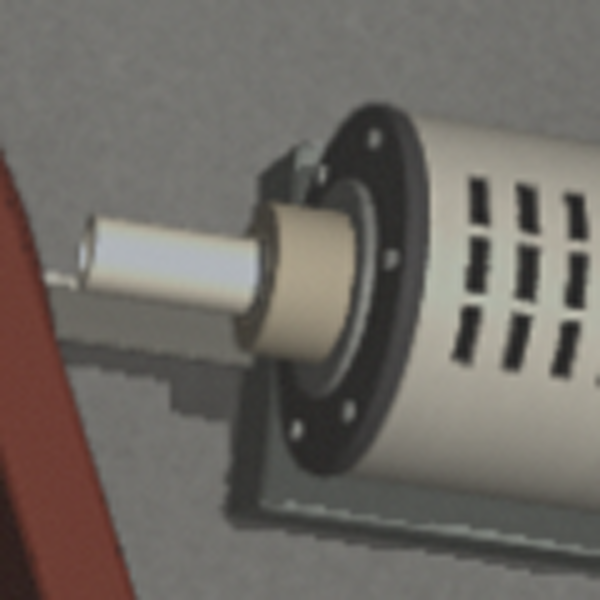

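Run:
```python
from gap import *
a,b=load("scene0"),load("scene17")
for n,(x0,y0,x1,y1) in dict(jar=(165,235,215,295),dish=(215,300,275,360),mortar=(278,145,328,195)).items():
    g=lambda c:np.float32(cv2.cvtColor(c["image"],cv2.COLOR_RGB2GRAY)[y0:y1,x0:x1])
    print(n,cv2.phaseCorrelate(g(a),g(b)),np.abs(g(a)-g(b)).mean())
st();print(robot.job_done())
```

```text
jar ((-0.10913596444523321, 0.04047219504280619), 0.9552513704299926) 2.429
dish ((0.016207546335596845, 0.03549539072440666), 0.9903975242376327) 3.0430555
mortar ((-0.023432810382871594, -0.046426111793259395), 0.9752128715515137) 2.1564
t 27.9 p [0.4635 0.201  0.3763] rpy [-1.7997e+02  3.0000e-02  8.1510e+01] F [-0.7  0.   0.9] op 0.998 q [15. -7. 99. -0. 88. 24.]
the job is handed in; nothing more can be done
None
```

The tube is loaded, with its dark line flush with the furnace mouth to within about 0.3 mm. I handed the job in at 27.9 s.

- **What I did:** I lifted the tube from the cradle and started its rounded end about 42 mm into the bore. I laid it on the rest, let go, and pushed it in from the open end with closed fingers in three pushes.
- **Line position:** The wrist camera put the line 0.2 mm outside the face, and the top camera put it 0.3 mm inside. The scene camera was too coarse to show the line. Judging from the tube's open end, it put the line about 2 mm short, which is roughly its pixel size. I relied on the other two.
- **Tube attitude:** After the last push the wrist view showed the tube level to within 0.1° and centred to within 0.2 mm.
- **Other objects:** The jar, dish and mortar moved no more than about 0.1 pixel in the scene picture.
- **Robot:** The gripper ended open and well clear of everything. The largest wrist force I read was about 5 N.

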